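# Turn the lunch turntable to bring the red-lidded jar to the front

### The arm

A 6-joint arm with a two-finger parallel gripper is mounted at the origin on the work surface. World frame = base frame: x ahead of the robot, y to its left, z up, the work surface at z = 0. Lengths are in m, angles in rad, forces in N, time in s.
With the tool pointing down it reaches from about 0.35 to 0.95 m from the base axis. Payload 17.4 kg.
Tool frame: the origin (TCP) lies on the mounting face of the last link; the fingertips stand 186 mm ahead of it and the grasp point (between the pads) lies 167 mm ahead of it; z points along the fingers, y is the line along which they close (so a half turn about z gives the same grasp; the last joint's range is limited). The gripper opens to 93 mm and grips with 3 to 60 N. Pads are 15 mm wide; open, the fingers measure 128 mm over their backs; the gripper's body (75 mm by 188 mm) begins 65 mm behind the grasp point.
Start: joints at [-1.184, 0.116, 1.442, -0, 1.584, -0.038], TCP at [0.278, -0.615, 0.405] pointing down, gripper open.
Joint ranges: [-2.83, 2.83], [-0.83, 2.19], [0.07, 2.5], [-1.14, 4.28], [0.01, 3], [-2.97, 2.97]. Speed limits (rad/s): [1.89, 1.89, 2.22, 3.14, 3.14, 3.14].

### API

Orientations are given as a 3x3 rotation matrix whose columns are the frame's x, y, z axes.
In Python, from plant import monitor, cams, r gives the robot as it stands.
- The arm moves only by the shell command python3 -m handwheel 'ROWS'. ROWS is JSON, a list of rows, each a list of 7 numbers: the opening in per cent of the stroke, from 0 (shut) to 100 (fully open), then the shift along the world's x, y, z in cm, then the turn, a rotation vector about the world's x, y, z in rad. In form: [[fingers, tx, ty, tz, ax, ay, az], ...]. A call has 1 to 8 rows; each row shifts and turns the commanded pose from where the row before left it; what a row does not reach is not made up. A row lasts 1/8 s, in which the tool goes at most 62.5 mm and 10.7 degrees, less where a joint would pass 70% of its speed; a pose out of reach is approached as far as the arm can. A call is refused whole if a number of a shift passes 6.25 or a number of a turn 0.188, either way. A call with a gripper value outside its range is refused whole. The fingers move at their own pace and stop on an object; the grip force is fixed at half the most. Time passes only in rows, so rows that do not move let the fingers close. It gives the time, the measured TCP pose, the force, the opening and the grip force at its end, in the units of the state.
- monitor.get_obs(): the state, without advancing time (a new reading comes with each control period).
- cams.camera(name): name is "side" or "top" or "wrist"; returns the picture (384x512x3 uint8, red, green, blue); there is no depth.
- cams.camera_model(name): a dict with "fov_y" (degrees; the focal length in pixels is half the picture's height over the tangent of half this angle, whatever the lens; pixels are square), "cx", "cy" (the principal point, pixels), "dist_coeffs" ([k1, k2, p1, p2, k3] as OpenCV has them; the pictures are not rectified), "world_to_cam" (4x4, takes a point from world to camera coordinates); the wrist camera has in their place "hand_eye" (4x4, takes a point from camera to tool coordinates, whose origin is the TCP and whose axes are the flange's). Camera axes: x right, y up, looking along -z (the intrinsics and any distortion apply to the point x, -y, -z); pixel columns grow to the right and rows downward; lengths in m; the calibration is good to about 2 mm. A picture is of the moment at which its call begins: read the wrist's pose just before it. camera_model takes no time and is no camera call.
- r.close_job(): hands the job in; it is judged then, once.
The state is a dict: "t": time; "q": joint angles; "joint_velocities": joint speeds; "joint_efforts": joint torques, N m; "position": TCP position; "eef_rot": TCP orientation; "wrist_force": force on the tool from outside, world axes, zero at the start; "torque": the same for the moment, N m; "gripper_width": finger opening in m; "gripper_force": force on a finger pad.
Only numpy, scipy, OpenCV 4.12 (cv2) and the standard library are available. Lean on these libraries where they do the work, as an engineer would, in place of code of your own. Each camera call takes 0.05 s, during which the arm holds its last target. There are 200 camera calls.

### The job

Push the wooden turntable round by its rim until the jar with the red lid stands at the front, squarely in line with the orange tab, and leave the turntable at rest there. Do not touch or lift any of the jars; they must ride round standing, and the lunchbox, bowl, bottle and fork around the turntable must be left where they are.

Things in the scene. Friction and masses are not known exactly. Their poses are not given: they have to be found in the camera images.
- base: Fixed foot of the turntable: dark steel disc 176 mm across, 8 mm high, mostly hidden, with an orange tab. Origin: on the turntable's axis at counter level. The tab runs along the base's own -x, roughly towards the robot; 22 mm wide, top 6 mm above the counter, ends 170 mm from the axis, so 40 mm of it shows outside the rim.
- front_tab (a point): Point on the top of the orange tab, on its centre line, 150 mm from the turntable's axis.
- turntable: Wooden turntable, 260 mm across, from 12 to 40 mm above the counter. Origin: its underside, on the vertical axis it turns on. Four notches in the rim, centred on its +x, +y, -x, -y, open outside, above and below: 30 degrees (60 mm) wide, from 130 mm in to 100 mm from the axis; a fingertip there pushes the side wall. Turns endlessly both ways; 0.1 N m friction: stops almost at once when let go.
- jar_red: Closed amber glass jar with a red lid, 44 mm across, 50 mm tall, standing loose on the turntable about 55 mm from its centre (top of lid 90 mm above the counter). Origin: centre of its underside, z up.
- jar_white: Closed amber glass jar with a white lid, 44 mm across, 50 mm tall, standing loose on the turntable about 55 mm from its centre (top of lid 90 mm above the counter). Origin: centre of its underside, z up.
- jar_black: Closed amber glass jar with a black lid, 44 mm across, 50 mm tall, standing loose on the turntable about 55 mm from its centre (top of lid 90 mm above the counter). Origin: centre of its underside, z up.
- lunchbox: Square blue plastic lunchbox with white lid and side flaps, 163 mm square over the flaps, 58 mm tall, loose on the counter. Origin: centre of its underside.
- bowl: White ceramic bowl, 130 mm across, 55 mm tall, loose. Origin: centre of its underside.
- bottle: Upright steel bottle with black flip-top cap, 68 mm across, 201 mm tall, loose. Origin: centre of its underside.
- fork: Bamboo fork, 192 mm long, 26 mm wide, 8 mm thick, lying flat beyond the turntable. Origin: underside, near the middle; its own x axis runs to the prongs.
There are look-alikes about, which are no part of the job. Of the things that look like the fork, the middle-sized one is meant. What is shaped like the bowl but turquoise is not meant.

How it is judged:
On the way:
1. the red-lidded jar comes into line with the orange tab (y of jar_red in the frame of base between -0.012 and 0.012 m and x of jar_red in the frame of base below -0.03 m), for 0.2 s.
At the end, for the whole second after the job is handed in: Red-lidded jar centred within 12 mm of the orange tab's centre line, on its side of the axis; turntable at rest; all jars upright and still on it, under 80 mm from its axis; lunchbox, bowl, bottle and fork within 20 mm of their starts, not tipped (all of step 1 and angular speed of turntable below 0.05 rad/s and angle between each of jar_red, jar_white, jar_black, lunchbox, bowl, bottle, fork's own z axis and vertical below 0.1 rad and linear speed of each of jar_red, jar_white, jar_black below 0.02 m/s and horizontal distance between each of jar_red, jar_white, jar_black and turntable below 0.08 m and height (world z) of jar_red between 0.034 and 0.046 m and height (world z) of jar_white between 0.034 and 0.046 m and height (world z) of jar_black between 0.034 and 0.046 m and distance of each of lunchbox, bowl, bottle, fork from where it was at the start of the episode below 0.02 m); the robot touches nothing.
It fails at once if the robot touches a jar (contact force between any of the fingers, the arm and jar_red above 0.3 N or contact force between any of the fingers, the arm and jar_white above 0.3 N or contact force between any of the fingers, the arm and jar_black above 0.3 N).
It fails at once if a jar is lifted off the turntable or tipped over (height (world z) of any of jar_red, jar_white, jar_black above 0.055 m or angle between any of jar_red, jar_white, jar_black's own z axis and vertical above 0.4 rad).
It fails at once if the lunchbox, bowl, bottle or fork is displaced or lifted (distance of any of lunchbox, bowl, bottle, fork from where it was at the start of the episode above 0.02 m).
It also fails if it takes over 48 s, if anything falls off the work surface, if the arm or the gripper's body presses on something with over 40 N, if the wrist force passes 120 N, or if a joint passes its speed limit or range.

## Working session

There is one attempt and no reset: what is moved stays moved. The work goes in short steps, Python scripts to look and compute and a shell command to move; the robot and the scene stay as the last step left them, time stands still between calls to the robot, and variables do not carry over. Pictures are saved under pics/ and viewed, at most 10 in all, crops included, and the job is handed in when it is done.

```bash
mkdir -p pics
cat > h.py <<'E'
import numpy as np, cv2
from plant import monitor, cams, r
def model(n):
    m=cams.camera_model(n); f=192/np.tan(np.radians(m["fov_y"])/2)
    K=np.array([[f,0,m["cx"]],[0,f,m["cy"]],[0,0,1.]]); d=np.array(m["dist_coeffs"],float)
    if "world_to_cam" in m: W=np.array(m["world_to_cam"])
    else:
        o=monitor.get_obs(); T=np.eye(4); T[:3,:3]=o["eef_rot"]; T[:3,3]=o["position"]
        W=np.linalg.inv(T@np.array(m["hand_eye"]))
    return K,d,W
F=np.diag([1,-1,-1.])
def pix2w(mod,uv,z):
    K,d,W=mod; p=cv2.undistortPoints(np.array(uv,float).reshape(-1,1,2),K,d)[:,0]
    R=W[:3,:3]; c=-R.T@W[:3,3]
    v=(R.T@F@np.c_[p,np.ones(len(p))].T).T
    return c+v*((z-c[2])/v[:,2])[:,None]
def w2pix(mod,P):
    K,d,W=mod; P=np.atleast_2d(P); Q=(F@(W[:3,:3]@P.T+W[:3,3:])).T
    return cv2.projectPoints(Q,np.zeros(3),np.zeros(3),K,d)[0][:,0]
def save(n,fn):
    im=cams.camera(n); cv2.imwrite(fn,im[:,:,::-1]); return im
E
python3 - <<'E'
from h import *
for n in("top","side"):
    save(n,f"pics/{n}0.png"); K,d,W=model(n); print(n,-W[:3,:3].T@W[:3,3],K[0,0])
a=cv2.imread("pics/top0.png");b=cv2.imread("pics/side0.png")
cv2.imwrite("pics/t.png",cv2.resize(a,(800,600)))
o=monitor.get_obs();print(o["t"],o["position"],o["eef_rot"],o["gripper_width"])
E
```

```text
top [ 0.4685108  -0.06754741  1.40733392] 445.3669732056094
side [0.52694557 1.01381391 0.71092973] 400.9824328986824
0.1 [ 0.27819505 -0.61501727  0.40409015] [[ 9.11113625e-01  4.12155103e-01 -3.63624039e-04]
 [ 4.12155257e-01 -9.11113090e-01  9.90730857e-04]
 [ 7.70321574e-05 -1.05253794e-03 -9.99999443e-01]] 0.09299791558193794
```

View pics/t.png

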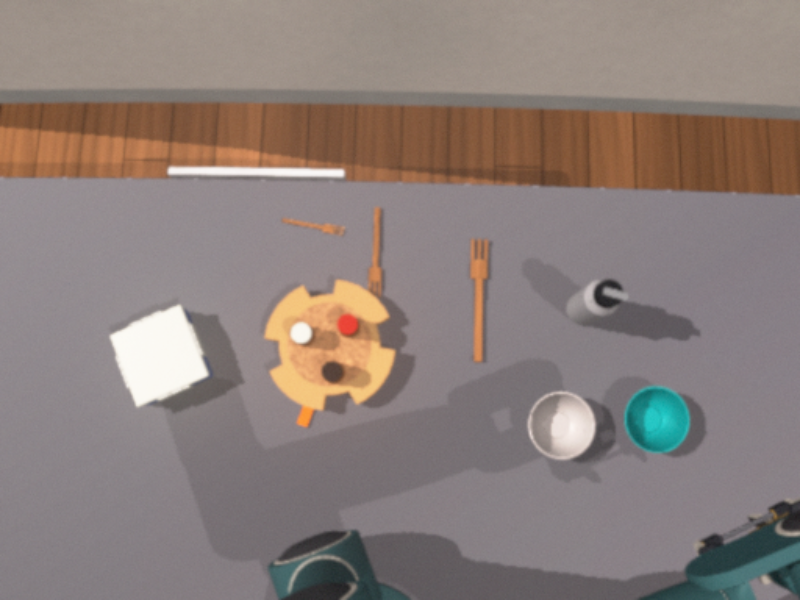

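View pics/side0.png

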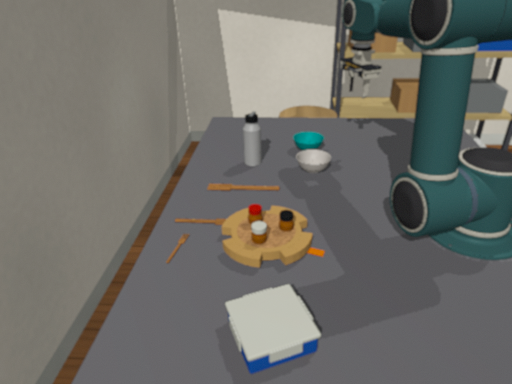

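Top view (800x600): the turntable is at about (331,345), with lids red (347,325), white (301,333) and black (333,372), and the tab at (306,415). There are three forks: small (315,227), middle (376,250) and large (479,300). The white bowl is at (562,426) and the turquoise look-alike at (657,420). The middle fork's prongs are close to the rim.

Run:
```python
from h import *
m=model("top"); s=.64
im=cv2.imread("pics/top0.png"); hsv=cv2.cvtColor(im,cv2.COLOR_BGR2HSV)
def blob(mask,box):
    x0,y0,x1,y1=[int(v*s) for v in box]; M=np.zeros_like(mask); M[y0:y1,x0:x1]=mask[y0:y1,x0:x1]
    ys,xs=np.nonzero(M); return np.array([xs.mean(),ys.mean()]),len(xs),M
H,S,V=[hsv[...,i].astype(int) for i in range(3)]
wood=((H>10)&(H<25)&(S>90)&(V>150)).astype(np.uint8)
_,_,M=blob(wood,(262,276,398,412))
cs=cv2.findContours(M,cv2.RETR_EXTERNAL,cv2.CHAIN_APPROX_NONE)[0]; c=max(cs,key=cv2.contourArea)[:,0]
P=pix2w(m,c,.040)[:,:2]
from scipy.optimize import least_squares
from numpy.linalg import norm
ctr=pix2w(m,[[331*s,345*s]],.04)[0,:2]
for _ in range(6):
    rr=norm(P-ctr,axis=1); k=rr>.122
    f=least_squares(lambda p:norm(P[k]-p[:2],axis=1)-.130,ctr,loss="soft_l1",f_scale=.002); ctr=f.x
print("ctr",ctr,k.sum(),"rmed",np.median(norm(P[k]-ctr,axis=1)))
a=np.degrees(np.arctan2(*(P-ctr)[:,::-1].T)); rr=norm(P-ctr,axis=1); n=(rr<.117)
# notch phase mod 90
print("notch phase",np.degrees(np.angle(np.exp(4j*np.radians(a[n])).mean()))/4,sorted(a[n].round())[::6])
masks={"red":((((H<6)|(H>174))&(S>180)),(330,308,366,342),.09),"white":((S<60)&(V>170),(285,318,318,348),.09),
"black":((V<70),(318,358,348,386),.09),"tab":((H<13)&(S>200)&(V>180),(292,400,318,430),.006)}
for k_,(mk,b,z) in masks.items():
    c,n_,_=blob(mk.astype(np.uint8),b); p=pix2w(m,[c],z)[0,:2]; d=p-ctr
    print(k_,c/s,n_,p.round(4),"r",norm(d).round(4),"ang",np.degrees(np.arctan2(d[1],d[0])).round(1))
for nm,uv,z in [("forkprong",(376,290),.008),("forkend",(377,208),.008),("lb_right",(210,375),.058),("lb_top",(182,306),.058)]:
    print(nm,pix2w(m,[np.array(uv)*s],z)[0].round(3))
x0,y0=160,170
cv2.imwrite("pics/crop.png",cv2.resize(im[110:290,155:275],(400,600),interpolation=cv2.INTER_CUBIC))
```

```text
ctr [0.59870584 0.08617894] 212 rmed 0.13076079294612258
notch phase 11.156211611766276 [np.float64(-179.0), np.float64(-169.0), np.float64(-158.0), np.float64(-93.0), np.float64(-88.0), np.float64(-76.0), np.float64(-66.0), np.float64(-3.0), np.float64(4.0), np.float64(15.0), np.float64(25.0), np.float64(88.0), np.float64(96.0), np.float64(107.0), np.float64(115.0), np.float64(179.0)]
red [347.24948347 324.17355372] 121 [0.6309 0.0481] r 0.0498 ang -49.8
white [300.54898649 332.40076014] 148 [0.6127 0.1369] r 0.0526 ang 74.6
black [nan nan] 0 [nan nan] r nan ang nan
tab [nan nan] 0 [nan nan] r nan ang nan
forkprong [ 0.713 -0.001  0.008]
forkend [0.886 0.003 0.008]
lb_right [0.528 0.316 0.058]
lb_top [0.663 0.381 0.058]<stdin>:6: RuntimeWarning: Mean of empty slice.
  ret = ret.dtype.type(ret / rcount)
```

View pics/crop.png

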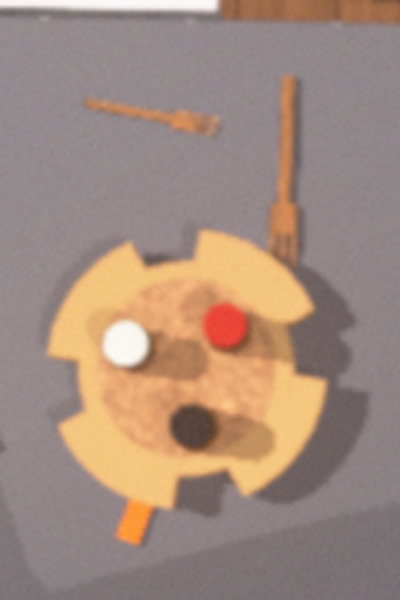

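The crop confirms the choice: red lid at (226,325), tab at (135,522), and notches at the world angles measured (11°, 101°, -169°, -79°). The middle fork's prongs lie just outside the rim. Next I'll measure the tab and work out the plan.

Run:
```python
from h import *
m=model("top"); im=cv2.imread("pics/top0.png"); hsv=cv2.cvtColor(im,cv2.COLOR_BGR2HSV)
mk=(hsv[...,0]<17)&(hsv[...,1]>200); mk[:255]=0; mk[276:]=0; mk[:,:186]=0; mk[:,206:]=0
ys,xs=np.nonzero(mk); c=np.array([.5987,.0862])
P=pix2w(m,np.c_[xs,ys],.006)[:,:2]-c; rr=np.linalg.norm(P,axis=1); a=np.degrees(np.arctan2(P[:,1],P[:,0]))
k=rr>.14
print(len(xs),rr.min(),rr.max(),np.median(a),np.degrees(np.arctan2(*P[k].mean(0)[::-1])),P.mean(0)+c)
u,s,v=np.linalg.svd(P-P.mean(0)); print("axis dir",np.degrees(np.arctan2(v[0,1],v[0,0])))
mk=(hsv[...,2]<90); mk[:228]=0; mk[248:]=0; mk[:,203:223]&=True; mk[:,:203]=0; mk[:,223:]=0
ys,xs=np.nonzero(mk); p=pix2w(m,[[xs.mean(),ys.mean()]],.09)[0,:2]-c; print("black",len(xs),np.linalg.norm(p),np.degrees(np.arctan2(p[1],p[0])))
phi=np.radians(-79); t=c+.119*np.array([np.cos(phi),np.sin(phi)]); print("insert",t)
```

```text
12 0.14306988621900932 0.1665812713788211 161.7997456952545 161.8572520768441 [0.45531315 0.13318448]
axis dir 160.97421299519763
black 74 0.060033743722401695 -168.70326407079932
insert [ 0.62140627 -0.03061363]
```

Plan: turn clockwise by about 148°, pushing in the notch at -79°. First I go above that notch with the fingers closed.

```bash
python3 -m handwheel '[[0,2.45,4.17,0,0,0,0.096],[0,2.45,4.17,0,0,0,0.096],[0,2.45,4.17,0,0,0,0.096],[0,2.45,4.17,0,0,0,0.096],[0,2.45,4.17,0,0,0,0.096],[0,2.45,4.17,0,0,0,0.096],[0,2.45,4.17,0,0,0,0.096],[0,2.45,4.17,0,0,0,0.096]]' | tail -c 600; python3 -m handwheel '[[0,2.45,4.17,0,0,0,0.096],[0,2.45,4.17,0,0,0,0.096],[0,2.45,4.17,0,0,0,0.096],[0,2.45,4.17,0,0,0,0.096],[0,2.45,4.17,0,0,0,0.096],[0,2.45,4.17,0,0,0,0.096],[0,0,0,-4,0,0,0],[0,0,0,0,0,0,0]]' | tail -c 600
python3 - <<'E'
from h import *
o=monitor.get_obs(); print(o["t"],o["position"],o["eef_rot"].round(3) if hasattr(o["eef_rot"],"round") else o["eef_rot"],o["gripper_width"])
m=model("wrist"); im=save("wrist","pics/w1.png").copy()
c=np.array([.5987,.0862])
for rad in(.1,.13):
    t=np.radians(np.arange(0,360,3)); P=np.c_[c[0]+rad*np.cos(t),c[1]+rad*np.sin(t),0*t+.04]
    for u in w2pix(m,P): 
        if abs(u).max()<2000: cv2.circle(im,tuple(int(x) for x in u),1,(255,0,255),-1)
for z in(.025,.04):
    p=np.array(o["position"]); u=w2pix(m,[[p[0],p[1],z]])[0]; print(u); cv2.circle(im,tuple(int(x) for x in u),4,(0,255,0),1)
cv2.imwrite("pics/w1o.png",im[:,:,::-1])
E
```

```text
t: 1.1
position: [0.4747, -0.2799, 0.4045]
eef_rot: [[0.366, 0.931, -0.0], [0.931, -0.366, 0.0], [0.0, -0.0, -1.0]]
wrist_force: [-0.1, -0.8, -0.4]
gripper_width: 0.0174
gripper_force: 0.0
t: 2.1
position: [0.6209, -0.0308, 0.3616]
eef_rot: [[-0.197, 0.98, -0.005], [0.98, 0.197, 0.0], [0.001, -0.005, -1.0]]
wrist_force: [-0.2, 0.7, -0.2]
gripper_width: 0.0004
gripper_force: 0.0
2.1 [ 0.62094181 -0.03079615  0.36156093] [[-0.197  0.98  -0.005]
 [ 0.98   0.197  0.   ]
 [ 0.001 -0.005 -1.   ]] 0.00042700497632203757
[253.66489077 180.00133873]
[253.63698278 183.16409066]
```

View pics/w1o.png

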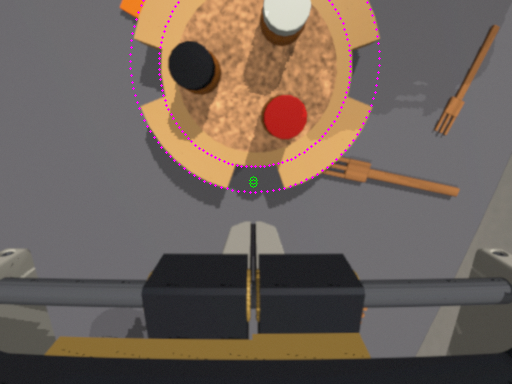

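The wrist view shows the notch from about x=235 to 285 px and the target at (253,182), so the fingers would land a little close to its left wall. I'll shift +x by 0.5 cm and descend until the fingertips are 25 mm above the counter.

```bash
python3 -m handwheel '[[0,0.5,0,-3.8,0,0,0],[0,0,0,-3.8,0,0,0],[0,0,0,-3.0,0,0,0],[0,0,0,-2.5,0,0,0],[0,0,0,-2,0,0,0],[0,0,0,0,0,0,0]]'
python3 - <<'E'
# relative waypoints on the arc, r=.119, finger angle phi with steps 5 deg
import numpy as np
c=np.array([.5987,.0862]);r=.119
phi=np.radians(np.arange(-76.6,-240,-5)); P=c+r*np.c_[np.cos(phi),np.sin(phi)]
for a,d in zip(np.degrees(phi[1:]),np.diff(P,axis=0)*100): print(round(a,1),d.round(2))
E
```

```text
t: 2.9
position: [0.6261, -0.0316, 0.2134]
eef_rot: [[-0.196, 0.981, -0.001], [0.981, 0.196, 0.0], [0.0, -0.001, -1.0]]
wrist_force: [0.6, -0.8, -0.1]
gripper_width: 0.0002
gripper_force: 0.0
-81.6 [-1.02 -0.2 ]
-86.6 [-1.03 -0.11]
-91.6 [-1.04 -0.02]
-96.6 [-1.04  0.07]
-101.6 [-1.03  0.16]
-106.6 [-1.01  0.25]
-111.6 [-0.98  0.34]
-116.6 [-0.95  0.42]
-121.6 [-0.91  0.5 ]
-126.6 [-0.86  0.58]
-131.6 [-0.81  0.65]
-136.6 [-0.75  0.72]
-141.6 [-0.68  0.78]
-146.6 [-0.61  0.84]
-151.6 [-0.53  0.89]
-156.6 [-0.45  0.93]
-161.6 [-0.37  0.97]
-166.6 [-0.28  1.  ]
-171.6 [-0.2   1.02]
-176.6 [-0.11  1.03]
-181.6 [-0.02  1.04]
-186.6 [0.07 1.04]
-191.6 [0.16 1.03]
-196.6 [0.25 1.01]
-201.6 [0.34 0.98]
-206.6 [0.42 0.95]
-211.6 [0.5  0.91]
-216.6 [0.58 0.86]
-221.6 [0.65 0.81]
-226.6 [0.72 0.75]
-231.6 [0.78 0.68]
-236.6 [0.84 0.61]
```

```bash
python3 -m handwheel '[[0,-0.5,-0.1,0,0,0,-0.02],[0,-0.52,-0.1,0,0,0,-0.04],[0,-0.5,-0.06,0,0,0,-0.044],[0,-0.53,-0.05,0,0,0,-0.044],[0,-1.04,-0.02,0,0,0,-0.087],[0,-1.04,0.07,0,0,0,-0.087],[0,-1.03,0.16,0,0,0,-0.087],[0,-1.01,0.25,0,0,0,-0.087]]'; python3 -m handwheel '[[0,-0.98,0.34,0,0,0,-0.087],[0,-0.95,0.42,0,0,0,-0.087],[0,-0.91,0.5,0,0,0,-0.087],[0,-0.86,0.58,0,0,0,-0.087],[0,-0.81,0.65,0,0,0,-0.087],[0,0,0,0,0,0,0]]'
python3 - <<'E'
from h import *
o=monitor.get_obs(); d=np.array(o["position"])[:2]-[.5987,.0862]; print(np.hypot(*d),np.degrees(np.arctan2(d[1],d[0])))
a=save("top","pics/t2.png");b=save("wrist","pics/w2.png")
x=cv2.resize(a[140:300,120:300],(432,384)); cv2.imwrite("pics/c2.png",cv2.resize(np.hstack([x,b])[:,:,::-1],(800,325)))
E
```

```text
t: 3.9
position: [0.5643, -0.0298, 0.2153]
eef_rot: [[0.297, 0.955, 0.002], [0.955, -0.297, -0.0], [0.0, 0.002, -1.0]]
wrist_force: [0.8, 0.3, -0.5]
gripper_width: 0.0002
gripper_force: 0.6
t: 4.65
position: [0.5192, -0.0047, 0.215]
eef_rot: [[0.669, 0.743, 0.002], [0.743, -0.669, -0.0], [0.001, 0.001, -1.0]]
wrist_force: [0.7, -0.8, -0.4]
gripper_width: 0.0006
gripper_force: 0.0
0.12074105646907254 -131.17279305872276
```

View pics/c2.png

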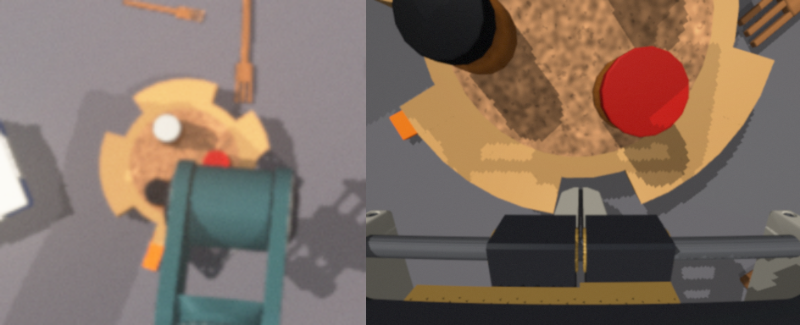

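Right panel: the finger at (580,200) rests against the notch's left wall and the turntable is turning; the jars are standing and the fork is still where it was. Continuing.

```bash
python3 -m handwheel '[[0,-0.75,0.72,-0.3,0,0,-0.087],[0,-0.68,0.78,0,0,0,-0.087],[0,-0.61,0.84,0,0,0,-0.087],[0,-0.53,0.89,0,0,0,-0.087],[0,-0.45,0.93,0,0,0,-0.087],[0,-0.37,0.97,0,0,0,-0.087],[0,-0.28,1.0,0,0,0,-0.087],[0,-0.2,1.02,0,0,0,-0.087]]'; python3 -m handwheel '[[0,-0.11,1.03,0,0,0,-0.087],[0,-0.02,1.04,0,0,0,-0.087],[0,0.07,1.04,0,0,0,-0.087],[0,0.16,1.03,0,0,0,-0.087],[0,0.25,1.01,0,0,0,-0.087],[0,0.34,0.98,0,0,0,-0.087],[0,0.42,0.95,0,0,0,-0.087],[0,0,0,0,0,0,0]]'
cat > look.py <<'E'
import sys; from h import *
i=sys.argv[1]
o=monitor.get_obs(); c=np.array([.5987,.0862]); d=np.array(o["position"])[:2]-c; print(o["t"],np.hypot(*d),np.degrees(np.arctan2(d[1],d[0])))
m=model("wrist"); b=save("wrist",f"pics/w{i}.png"); s=save("side",f"pics/s{i}.png")
def lid(m,im,nm):
    h=cv2.cvtColor(im,cv2.COLOR_RGB2HSV); mk=(((h[...,0]<6)|(h[...,0]>174))&(h[...,1]>180)&(h[...,2]>90)).astype(np.uint8)
    n,_,st,ce=cv2.connectedComponentsWithStats(mk)
    if n<2: return print(nm,"no red")
    k=1+st[1:,4].argmax(); p=pix2w(m,[ce[k]],.09)[0,:2]-c
    print(nm,"red px",ce[k].round(),st[k,4],"r",np.hypot(*p).round(4),"ang",np.degrees(np.arctan2(p[1],p[0])).round(1))
lid(m,b,"wrist"); lid(model("side"),s,"side")
cv2.imwrite(f"pics/c{i}.png",cv2.resize(np.hstack([cv2.resize(s[170:340,180:380],(452,384)),b])[:,:,::-1],(800,319)))
E
python3 look.py 3
```

```text
t: 5.75
position: [0.4809, 0.0667, 0.211]
eef_rot: [[0.99, 0.14, 0.0], [0.14, -0.99, -0.0], [0.0, 0.0, -1.0]]
wrist_force: [-0.8, -1.6, 0.6]
gripper_width: 0.0004
gripper_force: 0.7
t: 6.75
position: [0.4922, 0.1377, 0.211]
eef_rot: [[0.894, -0.449, 0.0], [-0.449, -0.894, 0.0], [0.0, -0.0, -1.0]]
wrist_force: [0.5, -0.3, -0.6]
gripper_width: 0.0004
gripper_force: 0.0
6.75 0.11829493273963179 154.2013445478232
wrist red px [329. 117.] 9166 r 0.0494 ang -170.9
side red px [283. 214.] 59 r 0.047 ang -174.3
```

View pics/c3.png

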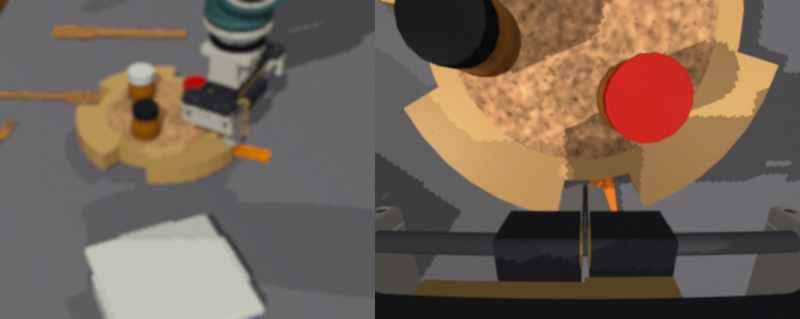

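The table is following and the red jar is at -171°. About 27° is left, so I finish with decreasing steps.

```bash
python3 -m handwheel '[[0,0.5,0.91,0,0,0,-0.087],[0,0.58,0.86,0,0,0,-0.087],[0,0.65,0.81,0,0,0,-0.087],[0,0.72,0.75,0,0,0,-0.087],[0,0.46,0.42,0,0,0,-0.052],[0,0.31,0.27,0,0,0,-0.035],[0,0.15,0.12,0,0,0,-0.017],[0,0,0,0,0,0,0]]'
python3 look.py 4
python3 - <<'E'
from h import *
m=model("wrist"); c=np.array([.5987,.0862]); im=cv2.imread("pics/w4.png")
h=cv2.cvtColor(im,cv2.COLOR_BGR2HSV); mk=(h[...,0]>5)&(h[...,0]<16)&(h[...,1]>220)&(h[...,2]>150)
n,_,st,ce=cv2.connectedComponentsWithStats(mk.astype(np.uint8))
for k in (1+st[1:,4].argsort()[::-1])[:3]:
    p=pix2w(m,[ce[k]],.006)[0,:2]-c; print(ce[k],st[k,4],np.hypot(*p),np.degrees(np.arctan2(p[1],p[0])))
E
```

```text
t: 7.85
position: [0.5255, 0.1786, 0.2108]
eef_rot: [[0.607, -0.795, 0.0], [-0.795, -0.607, -0.0], [0.0, -0.0, -1.0]]
wrist_force: [-0.1, -0.0, 0.6]
gripper_width: 0.0003
gripper_force: 0.0
7.85 0.11790342728547362 128.36886417799553
wrist red px [331. 117.] 9130 r 0.0497 ang 164.0
side no red
[368.43548387 240.16666667] 186 0.15956924918881005 161.49027387488795
[363.   251.25] 4 0.16588530977760055 158.78211841731417
[360.5 236. ] 2 0.15297785113255244 160.19895394541638
```

View pics/c4.png

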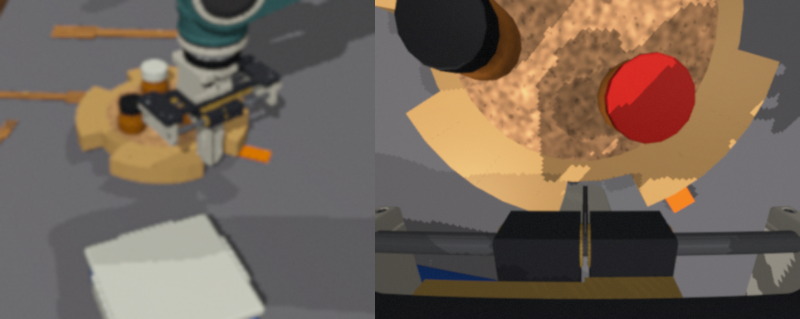

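Red is at 164° and the tab at about 161.6°. I nudge 2° further, back off the wall, lift straight up and move clear to look.

```bash
python3 -m handwheel '[[0,0.16,0.13,0,0,0,-0.017],[0,0.16,0.13,0,0,0,-0.017],[0,0,0,0,0,0,0],[0,-0.4,-0.33,0,0,0,0],[0,-0.3,-0.23,0,0,0,0],[0,0,0,2,0,0,0],[0,0,0,4,0,0,0],[0,0,0,5,0,0,0]]';python3 -m handwheel '[[0,0,0,6,0,0,0],[0,-1.5,-4,3,0,0,0],[0,-1.5,-5,0,0,0,0],[0,-1.5,-5,0,0,0,0],[0,-1.5,-5,0,0,0,0],[0,-1.5,-5,0,0,0,0],[0,-1.5,-5,0,0,0,0],[0,-1.5,-5,0,0,0,0]]'
python3 -m handwheel '[[0,-1,-5,0,0,0,0],[0,0,-5,0,0,0,0],[0,0,-5,0,0,0,0],[0,0,0,0,0,0,0],[0,0,0,0,0,0,0]]'
python3 - <<'E'
from h import *
m=model("top"); a=save("top","pics/t5.png"); c=np.array([.5987,.0862])
h=cv2.cvtColor(a,cv2.COLOR_RGB2HSV); H,S,V=[h[...,i] for i in range(3)]
for nm,mk,z in [("red",((H<6)|(H>174))&(S>180),.09),("tab",(H<17)&(S>200),.006)]:
    mk=mk.astype(np.uint8); mk[:,:170]=0; mk[:,255:]=0; mk[:180]=0; mk[278:]=0
    n,_,st,ce=cv2.connectedComponentsWithStats(mk)
    for k in range(1,n):
        if st[k,4]>5:
            p=pix2w(m,[ce[k]],z)[0,:2]-c; print(nm,ce[k].round(1),st[k,4],np.hypot(*p).round(4),np.degrees(np.arctan2(p[1],p[0])).round(1))
cv2.imwrite("pics/c5.png",cv2.resize(a[110:310,60:460],(800,400),interpolation=cv2.INTER_CUBIC)[:,:,::-1])
E
```

```text
t: 8.95
position: [0.5214, 0.1758, 0.3229]
eef_rot: [[0.579, -0.815, -0.0], [-0.815, -0.579, -0.0], [-0.0, 0.0, -1.0]]
wrist_force: [1.5, -0.7, 0.4]
gripper_width: 0.0009
gripper_force: 0.0
t: 9.95
position: [0.4154, -0.1654, 0.4125]
eef_rot: [[0.579, -0.815, 0.002], [-0.815, -0.579, -0.001], [0.002, -0.001, -1.0]]
wrist_force: [-0.2, 0.6, -0.4]
gripper_width: 0.0005
gripper_force: 0.0
t: 10.58
position: [0.4065, -0.3137, 0.4117]
eef_rot: [[0.579, -0.816, 0.001], [-0.816, -0.579, -0.0], [0.001, -0.0, -1.0]]
wrist_force: [0.1, 1.0, 0.3]
gripper_width: 0.0003
gripper_force: 0.0
red [203.4 235. ] 124 0.0536 164.0
tab [195.2 264.8] 18 0.1482 161.3
```

View pics/c5.png

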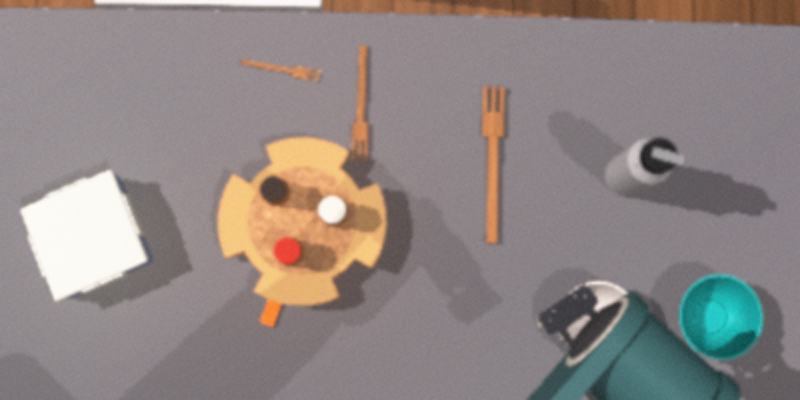

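The picture shows red at (287,250), lined up with the tab at (270,313) within about 2.5 mm. All the jars are standing, the lunchbox, bottle and fork have not moved, and the arm hangs clear, about 17 cm above the bowl. Handing in.

```bash
python3 -c "
from plant import r
print(r.close_job())"
```

```text
the job is handed in; nothing more can be done
None
```

The job is handed in: at the last look the red-lidded jar stood about 2.5 mm off the orange tab's centre line (12 mm allowed), with the jars upright and the arm clear; the verdict was not shown.

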